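Swing the stop batten into line on the carton-squaring jig

ROBOT

A 6-joint arm with a two-finger parallel gripper is mounted at the origin on the work surface. World frame = base frame: x ahead of the robot, y to its left, z up, the work surface at z = 0. Lengths are in m, angles in rad, forces in N, time in s.
With the tool pointing down it reaches from about 0.3 to 1 m from the base axis. Payload 5.1 kg.
Tool frame: the origin (TCP) lies at the very end of the fingers, on their centre line; the grasp point (between the pads) lies 19 mm behind it; z points along the fingers, y is the line along which they close (so a half turn about z gives the same grasp; the last joint's range is limited). The gripper opens to 95 mm and grips with 3 to 60 N. Pads are 20 mm wide; open, the fingers measure 119 mm over their backs; the gripper's body (75 mm by 180 mm) begins 59 mm behind the grasp point.
Start: joints at [-1.213, 0.124, 1.65, -0, 1.367, -0.083], TCP at [0.277, -0.588, 0.215] pointing down, gripper open.
Joint ranges: [-2.61, 2.61], [-1.02, 2.33], [0.03, 2.71], [-1.35, 4.49], [0.32, 2.68], [-2.91, 2.91]. Speed limits (rad/s): [2.57, 2.57, 3.14, 3.14, 3.14, 3.14].

INTERFACE

Orientations are given as a rotation vector (axis times angle).
In Python, from station import manip gives the robot as it stands.
- The arm moves only by the tool play_rows, never from a script. Its argument "rows" is a list of rows, each an object of numbers: "fingers": the opening, from 0 (shut) to 1 (fully open); "x", "y", "z": the shift along the tool's x, y, z in cm; "yaw": the turn about the tool's z in degrees. In form: [{"fingers": .., "x": .., "y": .., "z": .., "yaw": ..}, ...]. A call has 1 to 20 rows; each row shifts and turns the commanded pose from where the row before left it, along the tool's axes as they then stand; what a row does not reach is not made up. A row lasts 1/10 s, in which the tool goes at most 50 mm and 8.59 degrees, less where a joint would pass 70% of its speed; a pose out of reach is approached as far as the arm can. A call is refused whole if a number of a shift passes 5 or a number of a turn 8.59, either way. A call with a gripper value outside its range is refused whole. The fingers move at their own pace and stop on an object; "squeeze" is the grip in N (left out, the last holds). Time passes only in rows, so rows that do not move let the fingers close. It gives the time, the measured TCP pose, the force, the opening and the grip force at its end, in the units of the state.
- manip.state(): the state, without advancing time (a new reading comes with each control period).
- manip.camera(name): name is "scene" or "side" or "wrist"; returns a dict with "frame" (400x640x3 uint8, red, green, blue), "z_map" (400x640 float32, m along the optical axis (not along the pixel's ray), 0 where there is no reading), "vertical_fov" (degrees; the focal length in pixels is half the picture's height over the tangent of half this angle, whatever the lens; pixels are square), "cx", "cy" (the principal point, pixels), "dist" ([k1, k2, p1, p2, k3] as OpenCV has them; the pictures are not rectified), "eye" and "attitude" of the camera in the world. Camera axes: x right, y down, z forward; pixel columns grow to the right and rows downward; lengths in m; the calibration is good to about 2 mm. A picture is of the moment at which its call begins.
- manip.hand_in(): hands the job in; it is judged then, once.
The state is a dict: "clock": time; "qpos": joint angles; "qvel": joint speeds; "effort": joint torques, N m; "ee_pos": TCP position; "ee_rot": TCP orientation; "ft_force": force on the tool from outside, world axes, zero at the start; "wrist_torque": the same for the moment, N m; "grip_width": opening from 0.0 (shut) to 1.0 (fully open); "gripper_force": force on a finger pad.
Only numpy, scipy, OpenCV 4.12 (cv2) and the standard library are available. Lean on these libraries where they do the work, as an engineer would, in place of code of your own. Each camera call takes 0.05 s, during which the arm holds its last target. There are 200 camera calls.

TASK

Slide the forked batten onto the jig's steel post until the bottom of its fork bears firmly on the post, with the batten still slanting more than 15 degrees from the fence. Then, keeping the fork home on the post, swing the batten about it until it lies flush along the aluminium fence and press it there with about 12 N for a full second. Let go and leave it lying in line; never load the post or the fence with more than 25 N, and leave the things around the jig alone.

Things in the scene. Friction and masses are not known exactly. Their poses are not given: they have to be found in the camera images.
- jig: Plywood jig board 340 x 370 mm, 12 mm thick, fixed on the bench; it carries the post and the fence. Origin on the bench surface; the board spans -240 to +100 mm along its x and -185 to +185 along its y. The fence runs along its y, near the +x edge; the batten starts slanting on the -x side. Sliding, the batten drags with 1 to 5 N, more if pressed down.
- post: Upright steel post, fixed; origin on its axis at the board's top, at x = 35, y = 125 mm of the board. 20 mm across and 30 tall, with a round head 34 mm across and 6 thick above that: the batten cannot be dropped over it, only slid under the head. Axes as the board's.
- fence: Fixed aluminium fence, 190 long, 22 thick, 20 mm tall. Origin in the middle of its working face, at its foot on the board's top; the face looks to -x, runs along y 95 mm either way, and its plane lies 22.5 mm to +x of the post's axis. Axes as the board's.
- batten: Loose hardwood batten lying flat on the board, 44 wide, 24 tall, 0.22 to 0.43 kg; x runs along it to its forked end; origin in its underside, 125 mm from the plain end. Slot of the fork 24 wide, its flat bottom at x = 110, flared prong tips at x = 148 mm. Grip rib on top: 75 long (along x), 20 wide, 32 tall, centred at x = -20, top 56 mm above the board. In line, its x points to the board's +y.
- fork (a point): Point between the prongs, at x = 120 mm on the batten's underside: it lies on the post's axis when the slot bottom bears on the post. Axes as the batten's.
- tail (a point): Middle of the plain end's lower edge, at x = -125 mm of the batten. Axes as the batten's. When the batten lies flush it is 22 mm to -x of the fence's face plane.
- tape: Bystander: brown roll of packing tape lying flat, 110 mm across, 48 mm tall, origin under its centre.
- carton: Bystander: small brown carton 100 x 70 x 75 mm tall, origin under its centre.
- spray: Bystander: clear bottle 72 mm across, 170 mm tall, origin under its centre.
- wipes: Bystander: white box 90 x 120 x 60 mm tall, origin under its centre.

How it is judged:
By the outcome, as a careful person would: the job done as asked, in the order asked, and still so for the second after the job is handed in, with the robot touching nothing.
It also fails if it takes over 72 s, if anything falls off the work surface, if the arm or the gripper's body presses on something with over 40 N, if the wrist force passes 120 N, or if a joint passes its speed limit or range.

## Working session

There is one attempt and no reset: what is moved stays moved. The work goes in short steps, Python scripts to look and compute and a tool call to move; the robot and the scene stay as the last step left them, time stands still between calls to the robot, and variables do not carry over. Pictures are saved under pics/ and viewed, at most 10 in all, crops included, and the job is handed in when it is done.

Besides the shell and the picture viewer there is one more tool, called after "Emit:" by a JSON object that holds its "api" and its "payload", one argument or row to a line. play_rows: Moves the arm, as the interface text tells. Its arguments: {"type":"object","properties":{"rows":{"type":"array"},"squeeze":{"type":"number"}},"required":["rows"]}

```bash
ls; mkdir -p pics; cat > h.py <<'E'
import numpy as np, cv2
from scipy.spatial.transform import Rotation as R
from station import manip
def cam(n):
    c=manip.camera(n); f=c["frame"].shape[0]/2/np.tan(np.radians(c["vertical_fov"])/2)
    c["K"]=np.array([[f,0,c["cx"]],[0,f,c["cy"]],[0,0,1.]]); a=np.array(c["attitude"],float)
    c["R"]=R.from_rotvec(a).as_matrix() if a.size==3 else (a if a.shape==(3,3) else R.from_quat(a).as_matrix())
    c["t"]=np.array(c["eye"],float); c["d"]=np.array(c["dist"],float); return c
def rays(c,uv):
    p=cv2.undistortPoints(np.array(uv,float).reshape(-1,1,2),c["K"],c["d"]).reshape(-1,2)
    return np.c_[p,np.ones(len(p))]@c["R"].T
def onplane(c,uv,z):
    r=rays(c,uv); return c["t"]+r*((z-c["t"][2])/r[:,2])[:,None]
def proj(c,P):
    return cv2.projectPoints((np.array(P,float).reshape(-1,3)-c["t"])@c["R"],np.zeros(3),np.zeros(3),c["K"],c["d"])[0].reshape(-1,2)
def cloud(c):
    h,w=c["z_map"].shape; u,v=np.meshgrid(np.arange(w),np.arange(h))
    return (c["t"]+rays(c,np.c_[u.ravel(),v.ravel()])*c["z_map"].reshape(-1,1)).reshape(h,w,3)
def save(c,n): cv2.imwrite("pics/"+n,cv2.cvtColor(c["frame"],cv2.COLOR_RGB2BGR))
E
python3 - <<'E'
from h import *
for n in ("scene","side"):
    c=cam(n); save(c,n+"0.png"); print(n,c["t"],c["attitude"],c["vertical_fov"],c["d"],(c["z_map"]>0).mean())
print(manip.state())
E
```

```text
pics
scene [ 1.14485154 -0.59370608  0.94206282] [-2.26127572 -0.84120247  0.33677113] 43.42627839965465 [-0.07004783  0.          0.          0.          0.        ] 0.99592578125
side [ 0.36766195 -0.5089219   0.75574749] [-2.39779618  0.53619096 -0.21382203] 52.92131051889992 [-0.08021869  0.          0.          0.          0.        ] 0.99583984375
{'clock': 0.1, 'qpos': array([-1.21258070e+00,  1.24419486e-01,  1.65150856e+00,  2.37629186e-05,
        1.36744174e+00, -8.26165278e-02]), 'qvel': array([ 0.00043286, -0.00259375, -0.00252347, -0.00058203, -0.00117792,
        0.00101256]), 'effort': array([ 5.06157648e-04, -4.18876719e+01, -3.61098397e+01,  7.76448171e-02,
        4.61310579e-02, -6.34123649e-05]), 'ee_pos': array([ 0.27712603, -0.58735368,  0.21354021]), 'ee_rot': array([-3.06386755e+00, -6.86471209e-01,  3.47053770e-04]), 'ft_force': array([-0.78468009,  0.00131764, -0.39403313]), 'wrist_torque': array([ 0.00045016, -0.00602528, -0.03566366]), 'gripper_force': 0.0, 'grip_width': 1.0035396926906708}
```

View pics/scene0.png

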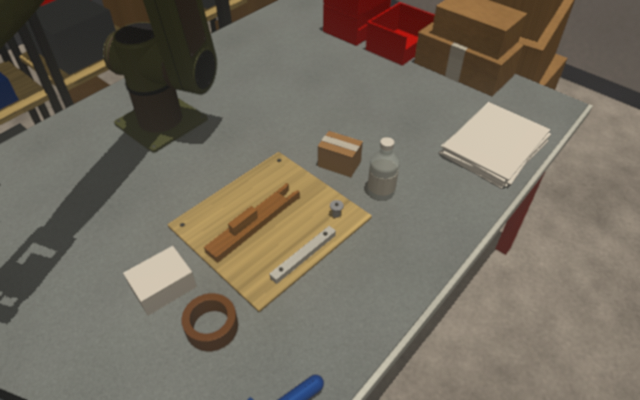

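View pics/side0.png

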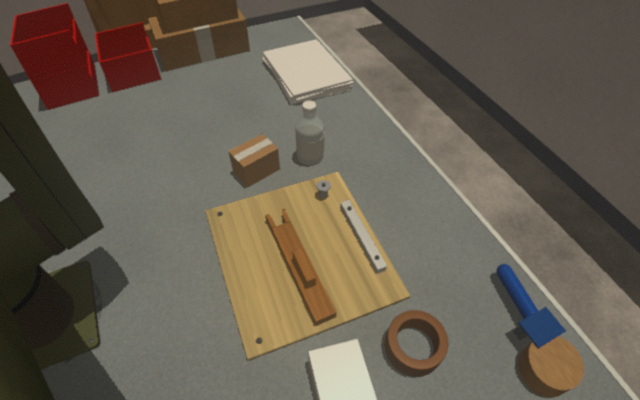

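The scene view shows the board with the batten from (212,250) to the fork at (290,190), the post at (336,208) and the fence from (275,275) to (332,232). In the side view the fork is at (277,215), the post at (323,188) and the fence from (347,205) to (380,268).

```bash
cat > m.py <<'E'
from h import *
def measure(names=("scene","side"),verbose=True):
    out={}
    for n in names:
        c=cam(n); P=cloud(c); f=c["frame"]; hsv=cv2.cvtColor(f,cv2.COLOR_RGB2HSV); z=P[...,2]
        H,S,V=[hsv[...,i].astype(int) for i in range(3)]
        yel=((H>=14)&(H<=24)&(S>75)&(V>110)).astype(np.uint8)
        yel=cv2.morphologyEx(yel,cv2.MORPH_OPEN,np.ones((3,3)))
        k,l,st,_=cv2.connectedComponentsWithStats(yel); 
        def inb(m): return m
        # board
        b=cv2.morphologyEx(yel,cv2.MORPH_CLOSE,np.ones((25,25)))
        k,l,st,ce=cv2.connectedComponentsWithStats(b)
        best=max(range(1,k),key=lambda i:np.sum((l==i)&(abs(z-.012)<.006)))
        cn=max(cv2.findContours((l==best).astype(np.uint8),0,2)[0],key=cv2.contourArea)
        bp=onplane(c,cn[:,0],.012)[:,:2]
        r=cv2.minAreaRect((bp*1000).astype(np.float32)); out[n,"board"]=r
        print(n,"board",r)
        hull=cv2.fillConvexPoly(np.zeros(z.shape,np.uint8),cv2.convexHull(cn),1)
        hull=cv2.dilate(hull,np.ones((9,9)))>0
        for nm,m in (("rib",hull&(z>.060)&(z<.075)&(S>90)),("batten",hull&(abs(z-.036)<.005)&(S>90)),("fence",hull&(abs(z-.032)<.005)&(S<70)),("head",hull&(abs(z-.048)<.005)&(S<70))):
            m=m.astype(np.uint8); k,l,st,ce=cv2.connectedComponentsWithStats(m)
            if k<2: print(nm,"none"); continue
            i=1+np.argmax(st[1:,4]); ii=l==i if nm!="batten" else m>0
            q=P[ii]; r=cv2.minAreaRect((q[:,:2]*1000).astype(np.float32)); bx=cv2.boxPoints(r)
            print(n,nm,len(q),"z%.4f"%np.median(q[:,2]),np.round(r[0],1),np.round(r[1],1),round(r[2],1)); out[n,nm]=q
    return out
if __name__=="__main__": measure()
E
python3 m.py
```

```text
scene board ((536.9189453125, -48.54643249511719), (414.3493347167969, 343.23492431640625), 86.53717803955078)
scene rib 261 z0.0665 [ 515.2 -135.2] [76.5 22.4] 89.8
scene batten 1293 z0.0349 [516.2 -38.8] [405.7  49.7] 89.6
scene fence 700 z0.0311 [671.2 -96.5] [192.5  24.6] 86.7
scene head 119 z0.0473 [647.   49.4] [31.5 31.8] 70.0
side board ((530.4956665039062, -68.46817016601562), (371.6889953613281, 340.2182312011719), 86.67532348632812)
side rib 379 z0.0685 [ 512.3 -135.3] [75.4 20.2] 89.2
side batten 1921 z0.0368 [569.3 -98.8] [282.6 158.6] 89.7
side fence 758 z0.0329 [667.8 -96.8] [190.2  22.4] 86.8
side head 124 z0.0490 [643.3  49.5] [32.4 30.4] 65.2
```

Emit:
{"api": "play_rows", "payload": {
  "rows": [
    {"x": 2.7, "y": -2.05},
    {"x": 2.7, "y": -2.05},
    {"x": 2.7, "y": -2.05},
    {"x": 2.7, "y": -2.05},
    {"x": 2.7, "y": -2.05},
    {"x": 2.7, "y": -2.05},
    {"x": 2.7, "y": -2.05},
    {"x": 2.7, "y": -2.05},
    {"x": 2.7, "y": -2.05},
    {"x": 2.7, "y": -2.05},
    {"x": 2.7, "y": -2.05},
    {"x": 2.7, "y": -2.05},
    {"x": 2.7, "y": -2.05},
    {"x": 2.7, "y": -2.05},
    {"x": 2.7, "y": -2.05}
  ]
}}

```text
validation failed for argument at $.ro...
```

Emit:
{"api": "play_rows", "payload": {
  "rows": [
    {"yaw": -8},
    {"yaw": -8},
    {"yaw": -8},
    {"yaw": -8},
    {"yaw": -8},
    {"yaw": -8},
    {"yaw": -8},
    {"yaw": -8},
    {},
    {}
  ]
}}

```text
validation failed for argument at $.ro...
```

```bash
cat >> h.py <<'E'
def pose():
    s=manip.state(); M=R.from_rotvec(s["ee_rot"]).as_matrix()
    print("t%.1f"%s["clock"],"tcp",np.round(s["ee_pos"]*1000,1),"xang %.2f"%np.degrees(np.arctan2(M[1,0],M[0,0])),"F",np.round(s["ft_force"],1),"T",np.round(s["wrist_torque"],2),"grip",round(s["grip_width"],3),round(s["gripper_force"],1))
    return s["ee_pos"],M,s
E
python3 - <<'E'
from h import *
pose(); c=cam("wrist"); save(c,"w1.png"); print(c["t"],c["vertical_fov"])
P=cloud(c); z=P[...,2]; hsv=cv2.cvtColor(c["frame"],cv2.COLOR_RGB2HSV)
S=hsv[...,1]
for n,m in (("rib",(abs(z-.068)<.005)),("bat",(abs(z-.036)<.004)&(P[...,0]<.56)&(P[...,0]>.46)),("fence",(abs(z-.032)<.005)&(P[...,0]>.62)),("head",(abs(z-.048)<.004))):
    k,l,st,ce=cv2.connectedComponentsWithStats(m.astype(np.uint8))
    for i in np.argsort(-st[1:,4])[:2]+1 if k>1 else []:
        q=P[l==i]; r=cv2.minAreaRect((q[:,:2]*1000).astype(np.float32)); print(n,len(q),"z%.4f"%np.median(q[:,2]),np.round(r[0],1),np.round(r[1],1),round(r[2],2))
E
```

```text
t0.2 tcp [ 277.2 -587.5  213.9] xang 25.26 F [-0.3 -0.1  0.4] T [-0.05 -0.05  0.  ] grip 0.999 0.0
[ 0.34514289 -0.55710312  0.38432647] 65.27807506128403
bat 85 z0.0353 [ 464.9 -761.1] [9.6 9.1] 1.22
head 606 z0.0491 [ 364.6 -760.1] [209.4   4.2] 0.77
head 205 z0.0476 [ 167.3 -761.9] [ 4.7 53.2] 89.34
```

Emit:
{"api": "play_rows", "payload": {
  "rows": [
    {"fingers": 1, "x": 2.7, "y": -2.05, "z": 0, "yaw": 0},
    {"fingers": 1, "x": 2.7, "y": -2.05, "z": 0, "yaw": 0},
    {"fingers": 1, "x": 2.7, "y": -2.05, "z": 0, "yaw": 0},
    {"fingers": 1, "x": 2.7, "y": -2.05, "z": 0, "yaw": 0},
    {"fingers": 1, "x": 2.7, "y": -2.05, "z": 0, "yaw": 0},
    {"fingers": 1, "x": 2.7, "y": -2.05, "z": 0, "yaw": 0},
    {"fingers": 1, "x": 2.7, "y": -2.05, "z": 0, "yaw": 0},
    {"fingers": 1, "x": 2.7, "y": -2.05, "z": 0, "yaw": 0},
    {"fingers": 1, "x": 2.7, "y": -2.05, "z": 0, "yaw": 0},
    {"fingers": 1, "x": 2.7, "y": -2.05, "z": 0, "yaw": 0},
    {"fingers": 1, "x": 2.7, "y": -2.05, "z": 0, "yaw": 0},
    {"fingers": 1, "x": 2.7, "y": -2.05, "z": 0, "yaw": 0},
    {"fingers": 1, "x": 2.7, "y": -2.05, "z": 0, "yaw": 0},
    {"fingers": 1, "x": 2.7, "y": -2.05, "z": 0, "yaw": 0},
    {"fingers": 1, "x": 2.7, "y": -2.05, "z": 0, "yaw": 0}
  ]
}}

```text
clock: 1.75
ee_pos: [0.5128, -0.1356, 0.2147]
ee_rot: [3.065, 0.687, 0.0]
ft_force: [1.3, -0.1, 1.2]
grip_width: 1.001
gripper_force: 0.0
```

Emit:
{"api": "play_rows", "payload": {
  "rows": [
    {"fingers": 1, "x": 0, "y": 0, "z": 0, "yaw": -8},
    {"fingers": 1, "x": 0, "y": 0, "z": 0, "yaw": -8},
    {"fingers": 1, "x": 0, "y": 0, "z": 0, "yaw": -8},
    {"fingers": 1, "x": 0, "y": 0, "z": 0, "yaw": -8},
    {"fingers": 1, "x": 0, "y": 0, "z": 0, "yaw": -8},
    {"fingers": 1, "x": 0, "y": 0, "z": 0, "yaw": -8},
    {"fingers": 1, "x": 0, "y": 0, "z": 0, "yaw": -8},
    {"fingers": 1, "x": 0, "y": 0, "z": 0, "yaw": -8},
    {"fingers": 1, "x": 0, "y": 0, "z": 0, "yaw": 0},
    {"fingers": 1, "x": 0, "y": 0, "z": 0, "yaw": 0}
  ]
}}

```text
clock: 2.75
ee_pos: [0.5123, -0.1369, 0.2146]
ee_rot: [-2.239, -2.204, 0.0]
ft_force: [-0.4, -0.2, -0.2]
grip_width: 1.0
gripper_force: 0.0
```

```bash
cat > w.py <<'E'
from h import *
import sys
pose(); c=cam("wrist"); save(c,sys.argv[1]); print(c["t"])
P=cloud(c); z=P[...,2]
for n,m in (("rib",(abs(z-.068)<.005)),("bat",(abs(z-.036)<.004)&(P[...,0]<.6)&(P[...,0]>.46)),("fence",(abs(z-.032)<.005)&(P[...,0]>.62)),("head",(abs(z-.048)<.004))):
    k,l,st,ce=cv2.connectedComponentsWithStats(m.astype(np.uint8))
    for i in np.argsort(-st[1:,4])[:2]+1 if k>1 else []:
        q=P[l==i]; r=cv2.minAreaRect((q[:,:2]*1000).astype(np.float32)); print(n,len(q),"z%.4f"%np.median(q[:,2]),np.round(r[0],1),np.round(r[1],1),round(r[2],2))
E
python3 w.py w1.png
```

```text
t2.8 tcp [ 512.3 -136.9  214.6] xang 89.09 F [-0.4 -0.2 -0.2] T [-0.03 -0.07  0.05] grip 1.0 0.0
[ 0.51411027 -0.06367006  0.38506258]
rib 1359 z0.0682 [ 513.9 -135.3] [74.4 19.6] 89.59
bat 7545 z0.0364 [ 514.6 -103.1] [274.8  47.9] 89.43
bat 163 z0.0366 [ 507.3 -302. ] [ 3.  67.3] 78.86
fence 3732 z0.0323 [669.5 -97.6] [190.4  23.8] 86.56
fence 11 z0.0358 [ 623.5 -301.3] [6.8 1.5] 10.76
head 632 z0.0479 [ 615.6 -316.8] [65.2 25.5] 25.0
head 282 z0.0479 [ 496.6 -300.2] [ 3.  89.6] 78.89
```

Emit:
{"api": "play_rows", "payload": {
  "rows": [
    {"fingers": 1, "x": 0.16, "y": 0.16, "z": 2.5, "yaw": -0.4},
    {"fingers": 1, "x": 0, "y": 0, "z": 2.5, "yaw": 0},
    {"fingers": 1, "x": 0, "y": 0, "z": 2.5, "yaw": 0},
    {"fingers": 1, "x": 0, "y": 0, "z": 2.5, "yaw": 0},
    {"fingers": 1, "x": 0, "y": 0, "z": 2.5, "yaw": 0},
    {"fingers": 0.6, "x": 0, "y": 0, "z": 2.5, "yaw": 0},
    {"fingers": 0.6, "x": 0, "y": 0, "z": 1.2, "yaw": 0},
    {"fingers": 0.6, "x": 0, "y": 0, "z": 0.8, "yaw": 0},
    {"fingers": 0.6, "x": 0, "y": 0, "z": 0, "yaw": 0}
  ]
}}

```text
clock: 3.7
ee_pos: [0.5137, -0.1353, 0.0441]
ee_rot: [-2.228, -2.213, 0.001]
ft_force: [-0.5, 0.5, -0.1]
grip_width: 0.721
gripper_force: 0.0
```

```bash
python3 - <<'E'
from h import *
pose()
c=cam("side");P=cloud(c);z=P[...,2]
for (u,v),n in (((309,140),"bottle"),((254,160),"carton"),((417,343),"tape"),((340,375),"wipes")):
    w=P[v-35:v+30,u-35:u+35].reshape(-1,3); w=w[w[:,2]>.03]; print(n,np.round(np.percentile(w,[3,50,97],axis=0)*1000))
E
```

```text
t3.7 tcp [ 513.7 -135.3   44.1] xang 89.62 F [-0.5  0.5 -0.1] T [-0.04 -0.08 -0.05] grip 0.721 0.0
bottle [[ 473. -177.  131.]
 [ 519. -114.  374.]
 [ 684.  188.  399.]]
carton [[ 403. -180.  343.]
 [ 450. -155.  384.]
 [ 504.  -70.  431.]]
tape [[ 587. -403.   33.]
 [ 636. -355.   48.]
 [ 688. -303.   51.]]
wipes [[ 443. -397.   58.]
 [ 487. -347.   61.]
 [ 528. -300.   63.]]
```

Emit:
{"api": "play_rows", "payload": {
  "squeeze": 40,
  "rows": [
    {"fingers": 0.6, "x": 0, "y": 0, "z": 0.3, "yaw": 0},
    {"fingers": 0, "x": 0, "y": 0, "z": 0, "yaw": 0},
    {"fingers": 0, "x": 0, "y": 0, "z": 0, "yaw": 0},
    {"fingers": 0, "x": 0, "y": 0, "z": 0, "yaw": 0},
    {"fingers": 0, "x": 0, "y": 0, "z": 0, "yaw": 0},
    {"fingers": 0, "x": 0, "y": 0, "z": 0, "yaw": 0},
    {"fingers": 0, "x": 0, "y": 0, "z": 0, "yaw": 0},
    {"fingers": 0, "x": 0, "y": 0, "z": 0, "yaw": 0}
  ]
}}

```text
clock: 4.55
ee_pos: [0.514, -0.1354, 0.0417]
ee_rot: [-2.228, -2.215, 0.0]
ft_force: [-1.0, 0.9, 1.3]
grip_width: 0.206
gripper_force: 40.0
```

```bash
python3 - <<'E'
from h import *
p,M,s=pose()
th=np.radians(61.7); u=np.array([np.cos(th),np.sin(th)]); post=np.array([645.5,49.5])
for back in (140,190,200): print(back,post-back*u)
E
```

```text
t4.5 tcp [ 514.  -135.4   41.7] xang 89.65 F [-1.   0.9  1.3] T [-0.01  0.01 -0.05] grip 0.206 40.0
140 [579.12765073 -73.76682949]
190 [ 555.42324028 -117.79069717]
200 [ 550.68235819 -126.5954707 ]
```

Emit:
{"api": "play_rows", "payload": {
  "rows": [
    {"fingers": 0, "x": 0, "y": 0, "z": 0, "yaw": 4},
    {"fingers": 0, "x": 0, "y": 0, "z": 0, "yaw": 4},
    {"fingers": 0, "x": 0, "y": 0, "z": 0, "yaw": 4},
    {"fingers": 0, "x": 0, "y": 0, "z": 0, "yaw": 4},
    {"fingers": 0, "x": 0, "y": 0, "z": 0, "yaw": 4},
    {"fingers": 0, "x": 0, "y": 0, "z": 0, "yaw": 4},
    {"fingers": 0, "x": 0, "y": 0, "z": 0, "yaw": 4},
    {"fingers": 0, "x": 0.5, "y": 0.56, "z": 0, "yaw": 0},
    {"fingers": 0, "x": 0.5, "y": 0.56, "z": 0, "yaw": 0},
    {"fingers": 0, "x": 0.5, "y": 0.56, "z": 0, "yaw": 0},
    {"fingers": 0, "x": 0.5, "y": 0.56, "z": 0, "yaw": 0},
    {"fingers": 0, "x": 0.5, "y": 0.56, "z": 0, "yaw": 0},
    {"fingers": 0, "x": 0, "y": 0, "z": 0, "yaw": 0},
    {"fingers": 0, "x": 0, "y": 0, "z": 0, "yaw": 0}
  ]
}}

```text
clock: 5.95
ee_pos: [0.5516, -0.1265, 0.0418]
ee_rot: [2.697, 1.61, 0.003]
ft_force: [3.2, 0.3, 1.1]
grip_width: 0.211
gripper_force: 40.0
```

```bash
python3 - <<'E'
from h import *
p,M,s=pose()
ims=[]
for n in("scene","side","wrist"):
    c=cam(n); uv=proj(c,[[.6455,.0495,.048]])[0].astype(int); print(n,uv)
    a=max(0,min(uv[0]-60,520)); b=max(0,min(uv[1]-60,280))
    cr=c["frame"][b:b+120,a:a+120]; print(a,b); ims.append(cv2.resize(cr,(266,266)) if cr.shape==(120,120,3) else np.zeros((266,266,3),np.uint8))
cv2.imwrite("pics/fit1.png",cv2.cvtColor(np.hstack(ims),cv2.COLOR_RGB2BGR))
E
python3 w.py w2.png; python3 m.py
```

```text
t6.0 tcp [ 551.6 -126.5   41.8] xang 61.67 F [3.2 0.3 1.1] T [ 0.   -0.53 -0.05] grip 0.211 40.0
scene [336 204]
276 144
side [324 185]
264 125
wrist [ 311 -218]
251 0
t6.1 tcp [ 550.9 -126.6   41.7] xang 61.65 F [ 2.6 -0.5  3.8] T [-0.12 -0.54 -0.02] grip 0.207 40.0
[ 0.58660867 -0.06226207  0.21224427]
rib 3674 z0.0682 [ 559.2 -113.3] [44.4 36.5] 60.81
rib 810 z0.0682 [ 537.4 -153.3] [15.  19.8] 60.51
bat 11555 z0.0364 [581.5 -71.8] [129.5  44.2] 61.52
bat 728 z0.0363 [ 524.9 -176.4] [24.3 36.6] 62.01
fence 11506 z0.0323 [ 668.5 -116.7] [154.   23.6] 86.73
fence 576 z0.0362 [625.6 -33.2] [11.3 27.1] 0.02
head 110 z0.0487 [569.4 -94.1] [ 1.2 18.9] 62.13
head 34 z0.0489 [ 568.3 -123.7] [1.5 3.9] 75.4
scene board ((541.748291015625, 26.740142822265625), (565.4933471679688, 342.681396484375), 86.59793090820312)
scene rib 361 z0.0722 [530.4 205.6] [100.9  77.5] 14.1
scene batten 1332 z0.0350 [571.4   6.3] [471.8 162.2] 88.0
scene fence 703 z0.0308 [671.7 -97.3] [190.8  25.7] 86.9
scene head 118 z0.0470 [647.3  49.1] [31.3 33.4] 39.7
side board ((530.2772827148438, -69.07049560546875), (372.7154235839844, 340.20068359375), 86.70527648925781)
side rib 261 z0.0687 [ 541.9 -138.7] [48.4 33.7] 41.8
side batten 928 z0.0369 [ 536.7 -150.2] [155.1  44.1] 61.6
side fence 280 z0.0328 [ 664.5 -153.4] [77.3 22. ] 86.3
head none
```

View pics/fit1.png

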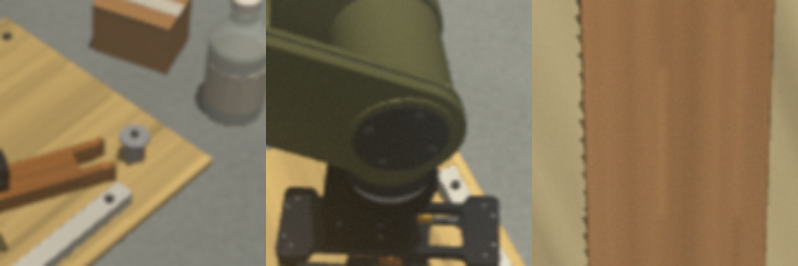

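In the scene panel, about (110,160), the prong tips stop just short of the post at (133,140), and the slot points at it. I'll measure the lateral offset from that one camera.

```bash
cat > lat.py <<'E'
from h import *
p,M,s=pose(); c=cam("scene"); P=cloud(c)*1000; z=P[...,2]
S=cv2.cvtColor(c["frame"],cv2.COLOR_RGB2HSV)[...,1]
hd=P[(abs(z-47)<4)&(S<70)&(np.hypot(P[...,0]-645,P[...,1]-50)<30)]
r=cv2.minAreaRect(hd[:,:2].astype(np.float32)); post=np.array(r[0]); print("head",len(hd),r)
q=P[(abs(z-35)<4)&(S>90)][:,:2]-post
x=q@M[:2,0]; y=q@M[:2,1]
for a in range(-120,20,10):
    m=(x>a)&(x<=a+10)&(abs(y)<40)
    if m.sum()>5: print(a,m.sum(),np.round(np.percentile(y[m],[2,98]),1),"mid %.1f"%np.percentile(y[m],[2,98]).mean())
print("xmax",np.percentile(x[abs(y)<30],99.5))
E
python3 lat.py
```

```text
t6.2 tcp [ 550.6 -126.7   41.7] xang 61.64 F [ 1.  -0.1  0.9] T [ 0.02 -0.29 -0.06] grip 0.205 40.0
head 111 ((645.9473266601562, 49.11675262451172), (31.033903121948242, 34.31520462036133), 85.41267395019531)
-120 64 [-20.2  23.9] mid 1.9
-110 61 [-20.6  24.2] mid 1.8
-100 60 [-20.1  23.1] mid 1.5
-90 61 [-20.1  22.7] mid 1.3
-80 58 [-17.8  23.8] mid 3.0
-70 41 [-20.1  24.3] mid 2.1
-60 37 [-20.8  24.6] mid 1.9
-50 34 [-20.  23.] mid 1.5
-40 31 [-21.8  25.2] mid 1.7
xmax -32.802724856118964
```

Emit:
{"api": "play_rows", "payload": {
  "rows": [
    {"fingers": 0, "x": 0.4, "y": -0.1, "z": 0, "yaw": 0},
    {"fingers": 0, "x": 0.4, "y": 0, "z": 0, "yaw": 0},
    {"fingers": 0, "x": 0.4, "y": 0, "z": 0, "yaw": 0},
    {"fingers": 0, "x": 0.4, "y": 0, "z": 0, "yaw": 0},
    {"fingers": 0, "x": 0.4, "y": 0, "z": 0, "yaw": 0},
    {"fingers": 0, "x": 0.4, "y": 0, "z": 0, "yaw": 0},
    {"fingers": 0, "x": 0.4, "y": 0, "z": 0, "yaw": 0},
    {"fingers": 0, "x": 0, "y": 0, "z": 0, "yaw": 0}
  ]
}}

```text
clock: 7.1
ee_pos: [0.5634, -0.1008, 0.0417]
ee_rot: [-2.697, -1.61, -0.001]
ft_force: [-0.0, 0.1, 2.5]
grip_width: 0.207
gripper_force: 40.0
```

```bash
python3 lat.py | grep -v "^-[1]"
```

```text
t7.1 tcp [ 563.4 -100.8   41.7] xang 61.68 F [-0.   0.1  2.5] T [-0.1  -0.07 -0.02] grip 0.207 40.0
head 112 ((645.4185791015625, 48.711997985839844), (31.078800201416016, 32.29994201660156), 86.0026626586914)
-90 59 [-19.7  21.6] mid 1.0
-80 65 [-20.2  24. ] mid 1.9
-70 60 [-20.8  22.9] mid 1.0
-60 58 [-22.9  21.7] mid -0.6
-50 63 [-20.3  22. ] mid 0.8
-40 37 [-21.1  21.2] mid 0.1
-30 35 [-21.8  23.1] mid 0.7
-20 29 [-21.8  23.2] mid 0.7
xmax -6.201811565968834
```

Emit:
{"api": "play_rows", "payload": {
  "rows": [
    {"fingers": 0, "x": 0.3, "y": 0, "z": 0, "yaw": 0},
    {"fingers": 0, "x": 0.3, "y": 0, "z": 0, "yaw": 0},
    {"fingers": 0, "x": 0.3, "y": 0, "z": 0, "yaw": 0},
    {"fingers": 0, "x": 0.3, "y": 0, "z": 0, "yaw": 0},
    {"fingers": 0, "x": 0.3, "y": 0, "z": 0, "yaw": 0},
    {"fingers": 0, "x": 0.3, "y": 0, "z": 0, "yaw": 0},
    {"fingers": 0, "x": 0.3, "y": 0, "z": 0, "yaw": 0},
    {"fingers": 0, "x": 0.3, "y": 0, "z": 0, "yaw": 0},
    {"fingers": 0, "x": 0, "y": 0, "z": 0, "yaw": 0}
  ]
}}

```text
clock: 8.05
ee_pos: [0.5747, -0.0799, 0.0417]
ee_rot: [-2.697, -1.61, -0.001]
ft_force: [-0.9, -0.4, 3.6]
grip_width: 0.207
gripper_force: 40.0
```

```bash
cat > f.py <<'E'
from h import *
p,M,s=pose(); print("tool F",np.round(M.T@s["ft_force"],1),"dist x,y to post(645.2,49.4)",np.round(M[:2,:2].T@(np.array([645.2,49.4])-p[:2]*1000),1))
E
python3 f.py
```

```text
t8.1 tcp [574.7 -79.9  41.7] xang 61.67 F [-0.9 -0.4  3.6] T [-0.33  0.02  0.04] grip 0.207 40.0
tool F [-0.8 -0.6 -3.6] dist x,y to post(645.2,49.4) [147.3   0.7]
```

Emit:
{"api": "play_rows", "payload": {
  "rows": [
    {"fingers": 0, "x": 0.1, "y": 0, "z": 0, "yaw": 0},
    {"fingers": 0, "x": 0.1, "y": 0, "z": 0, "yaw": 0},
    {"fingers": 0, "x": 0.1, "y": 0, "z": 0, "yaw": 0},
    {"fingers": 0, "x": 0.1, "y": 0, "z": 0, "yaw": 0}
  ]
}}

```text
clock: 8.45
ee_pos: [0.5763, -0.077, 0.0418]
ee_rot: [2.698, 1.61, -0.0]
ft_force: [-1.2, -4.0, 3.6]
grip_width: 0.208
gripper_force: 40.0
```

Emit:
{"api": "play_rows", "payload": {
  "rows": [
    {"fingers": 0, "x": 0.1, "y": 0, "z": 0, "yaw": 0},
    {"fingers": 0, "x": 0, "y": 0, "z": 0, "yaw": 0}
  ]
}}

```text
clock: 8.65
ee_pos: [0.5769, -0.076, 0.0418]
ee_rot: [2.698, 1.61, 0.0]
ft_force: [-0.7, -3.1, 3.8]
grip_width: 0.211
gripper_force: 40.0
```

```bash
python3 f.py
```

```text
t8.7 tcp [576.9 -76.   41.8] xang 61.66 F [-0.7 -3.1  3.8] T [-0.56  0.15 -0.01] grip 0.211 40.0
tool F [-3.1  0.8 -3.8] dist x,y to post(645.2,49.4) [142.8   0.6]
```

Emit:
{"api": "play_rows", "payload": {
  "rows": [
    {"fingers": 0, "x": 0.1, "y": 0, "z": 0, "yaw": 0},
    {"fingers": 0, "x": 0, "y": 0, "z": 0, "yaw": 0}
  ]
}}

```text
clock: 8.85
ee_pos: [0.5773, -0.0751, 0.0418]
ee_rot: [2.698, 1.61, 0.0]
ft_force: [-2.5, -3.2, 4.8]
grip_width: 0.208
gripper_force: 40.0
```

Emit:
{"api": "play_rows", "payload": {
  "rows": [
    {"fingers": 0, "x": 0.05, "y": 0, "z": 0, "yaw": 0},
    {"fingers": 0, "x": 0, "y": 0, "z": 0, "yaw": 0}
  ]
}}

```text
clock: 9.05
ee_pos: [0.5775, -0.0747, 0.0417]
ee_rot: [2.698, 1.61, 0.0]
ft_force: [-2.4, -3.1, 5.5]
grip_width: 0.209
gripper_force: 40.0
```

Emit:
{"api": "play_rows", "payload": {
  "rows": [
    {"fingers": 0, "x": 0.05, "y": 0, "z": 0, "yaw": 0},
    {"fingers": 0, "x": 0, "y": 0, "z": 0, "yaw": 0}
  ]
}}

```text
clock: 9.25
ee_pos: [0.5777, -0.0743, 0.0417]
ee_rot: [2.698, 1.61, 0.0]
ft_force: [-1.7, -3.1, 4.9]
grip_width: 0.21
gripper_force: 40.0
```

```bash
python3 f.py
```

```text
t9.2 tcp [577.7 -74.3  41.7] xang 61.66 F [-1.7 -3.1  4.9] T [-0.58  0.27 -0.01] grip 0.21 40.0
tool F [-3.5 -0.  -4.9] dist x,y to post(645.2,49.4) [140.9   0.7]
```

Emit:
{"api": "play_rows", "payload": {
  "rows": [
    {"fingers": 0, "x": 0.05, "y": 0, "z": -0.02, "yaw": 0},
    {"fingers": 0, "x": 0, "y": 0, "z": 0, "yaw": 0}
  ]
}}

```text
clock: 9.45
ee_pos: [0.5778, -0.0742, 0.0417]
ee_rot: [2.697, 1.61, -0.001]
ft_force: [-1.9, -4.3, 4.7]
grip_width: 0.208
gripper_force: 40.0
```

Emit:
{"api": "play_rows", "payload": {
  "rows": [
    {"fingers": 0, "x": 0.05, "y": 0, "z": 0, "yaw": 0},
    {"fingers": 0, "x": 0, "y": 0, "z": 0, "yaw": 0}
  ]
}}

```text
clock: 9.65
ee_pos: [0.5778, -0.0741, 0.0417]
ee_rot: [2.697, 1.61, -0.002]
ft_force: [-2.4, -6.9, 5.2]
grip_width: 0.208
gripper_force: 40.0
```

Emit:
{"api": "play_rows", "payload": {
  "rows": [
    {"fingers": 0, "x": 0.05, "y": 0, "z": 0, "yaw": 0},
    {"fingers": 0, "x": 0, "y": 0, "z": 0, "yaw": 0}
  ]
}}

```text
clock: 9.85
ee_pos: [0.5778, -0.0741, 0.0417]
ee_rot: [2.697, 1.61, -0.003]
ft_force: [-3.8, -8.0, 4.4]
grip_width: 0.208
gripper_force: 40.0
```

```bash
python3 f.py
```

```text
t9.8 tcp [577.8 -74.1  41.7] xang 61.66 F [-3.8 -8.   4.4] T [-1.21  0.49  0.03] grip 0.208 40.0
tool F [-8.8  0.4 -4.4] dist x,y to post(645.2,49.4) [140.7   0.7]
```

Emit:
{"api": "play_rows", "payload": {
  "rows": [
    {"fingers": 0, "x": 0.06, "y": 0, "z": 0, "yaw": 0},
    {"fingers": 0, "x": 0.06, "y": 0, "z": 0, "yaw": 0},
    {"fingers": 0, "x": 0, "y": 0, "z": 0, "yaw": 0},
    {"fingers": 0, "x": 0, "y": 0, "z": 0, "yaw": 0},
    {"fingers": 0, "x": 0, "y": 0, "z": 0, "yaw": 0},
    {"fingers": 0, "x": 0, "y": 0, "z": 0, "yaw": 0}
  ]
}}

```text
clock: 10.45
ee_pos: [0.5778, -0.0741, 0.0417]
ee_rot: [2.696, 1.609, -0.006]
ft_force: [-6.6, -11.2, 6.1]
grip_width: 0.209
gripper_force: 40.0
```

```bash
python3 f.py; python3 lat.py | grep -E "head|xmax"
```

```text
t10.4 tcp [577.8 -74.1  41.7] xang 61.66 F [ -6.6 -11.2   6.1] T [-1.71  0.74 -0.08] grip 0.209 40.0
tool F [-13.   -0.5  -6.1] dist x,y to post(645.2,49.4) [140.7   0.7]
head 113 ((646.9982299804688, 49.597740173339844), (31.293928146362305, 34.119720458984375), 10.426700592041016)
xmax 26.14679799989557
```

Emit:
{"api": "play_rows", "payload": {
  "rows": [
    {"fingers": 0, "x": 0.002, "y": 0.241, "z": 0, "yaw": -1},
    {"fingers": 0, "x": 0.002, "y": 0.241, "z": 0, "yaw": -1},
    {"fingers": 0, "x": 0.002, "y": 0.241, "z": 0, "yaw": -1},
    {"fingers": 0, "x": 0.002, "y": 0.241, "z": 0, "yaw": -1}
  ]
}}

```text
clock: 10.9
ee_pos: [0.5861, -0.0781, 0.0418]
ee_rot: [2.639, 1.704, -0.008]
ft_force: [-8.3, -9.7, 7.6]
grip_width: 0.21
gripper_force: 40.0
```

```bash
python3 f.py
```

```text
t10.9 tcp [586.1 -78.1  41.8] xang 65.70 F [-8.3 -9.7  7.6] T [-1.55  1.   -0.05] grip 0.21 40.0
tool F [-12.3  -3.6  -7.5] dist x,y to post(645.2,49.4) [140.6   1.4]
```

Emit:
{"api": "play_rows", "payload": {
  "rows": [
    {"fingers": 0, "x": 0.002, "y": 0.241, "z": -0.03, "yaw": -1},
    {"fingers": 0, "x": 0.002, "y": 0.241, "z": 0, "yaw": -1},
    {"fingers": 0, "x": 0.002, "y": 0.241, "z": 0, "yaw": -1},
    {"fingers": 0, "x": 0.002, "y": 0.241, "z": 0, "yaw": -1},
    {"fingers": 0, "x": 0.002, "y": 0.241, "z": 0, "yaw": -1},
    {"fingers": 0, "x": 0.002, "y": 0.241, "z": 0, "yaw": -1}
  ]
}}

```text
clock: 11.5
ee_pos: [0.5992, -0.0833, 0.0418]
ee_rot: [-2.546, -1.84, 0.009]
ft_force: [-7.7, -10.8, 7.7]
grip_width: 0.207
gripper_force: 40.0
```

```bash
python3 f.py
```

```text
t11.5 tcp [599.2 -83.3  41.8] xang 71.73 F [ -7.7 -10.8   7.7] T [-1.47  1.16  0.07] grip 0.207 40.0
tool F [-12.7  -4.   -7.6] dist x,y to post(645.2,49.4) [140.5   2.1]
```

Emit:
{"api": "play_rows", "payload": {
  "rows": [
    {"fingers": 0, "x": 0.002, "y": 0.255, "z": -0.03, "yaw": -1},
    {"fingers": 0, "x": 0.002, "y": 0.255, "z": 0, "yaw": -1},
    {"fingers": 0, "x": 0.002, "y": 0.255, "z": 0, "yaw": -1},
    {"fingers": 0, "x": 0.002, "y": 0.255, "z": 0, "yaw": -1},
    {"fingers": 0, "x": 0.002, "y": 0.255, "z": 0, "yaw": -1},
    {"fingers": 0, "x": 0.002, "y": 0.255, "z": 0, "yaw": -1},
    {"fingers": 0, "x": 0.002, "y": 0.255, "z": 0, "yaw": -1},
    {"fingers": 0, "x": 0.002, "y": 0.255, "z": 0, "yaw": -1}
  ]
}}

```text
clock: 12.3
ee_pos: [0.6183, -0.0884, 0.0419]
ee_rot: [-2.409, -2.014, 0.011]
ft_force: [-8.8, -9.8, 8.1]
grip_width: 0.206
gripper_force: 40.0
```

```bash
python3 f.py
```

```text
t12.3 tcp [618.3 -88.4  41.9] xang 79.79 F [-8.8 -9.8  8.1] T [-1.4   1.5   0.47] grip 0.206 40.0
tool F [-11.3  -6.9  -8. ] dist x,y to post(645.2,49.4) [140.4   2.1]
```

```bash
python3 w.py w3.png; python3 lat.py
```

```text
t12.3 tcp [618.3 -88.4  41.9] xang 79.79 F [-8.8 -9.8  8.1] T [-1.4   1.5   0.47] grip 0.206 40.0
[ 0.63315367 -0.01578534  0.21201634]
rib 3670 z0.0683 [622.  -73.5] [44.5 36.5] 78.49
rib 808 z0.0684 [ 613.8 -118.2] [15.2 19.9] 80.28
bat 269 z0.0364 [ 597.4 -142.8] [23.9 11.5] 72.85
bat 58 z0.0365 [599.1 -79.6] [14.5  2.3] 84.9
fence 9963 z0.0363 [630.6 -26.7] [129.2  42.8] 80.4
fence 6837 z0.0324 [672.3 -54.8] [103.1  22.6] 86.56
head 111 z0.0484 [625.  -52.4] [ 2.1 19.7] 82.47
head 75 z0.0461 [642.2  32.8] [ 1.7 12.8] 79.49
t12.3 tcp [618.7 -88.5  41.9] xang 79.84 F [ -7.4 -10.1   6.8] T [-1.4   1.3   0.62] grip 0.211 40.1
head 109 ((646.657958984375, 48.86640548706055), (29.43218421936035, 32.81132888793945), 55.22047424316406)
-50 8 [15.6 20.5] mid 18.1
-40 39 [-23.   19.6] mid -1.7
-30 60 [-23.   18.8] mid -2.1
-20 53 [-24.1  20.8] mid -1.6
-10 24 [-24.1  20. ] mid -2.1
0 14 [10.4 19.6] mid 15.0
10 16 [-13.8  18.9] mid 2.5
xmax 27.921086749955165
```

Emit:
{"api": "play_rows", "payload": {
  "rows": [
    {"fingers": 0, "x": 0.002, "y": 0.29, "z": -0.03, "yaw": -1},
    {"fingers": 0, "x": 0.002, "y": 0.29, "z": 0, "yaw": -1},
    {"fingers": 0, "x": 0.002, "y": 0.29, "z": 0, "yaw": -1},
    {"fingers": 0, "x": 0.002, "y": 0.29, "z": 0, "yaw": -1}
  ]
}}

```text
clock: 12.8
ee_pos: [0.6292, -0.09, 0.0419]
ee_rot: [-2.335, -2.097, 0.012]
ft_force: [-10.2, -9.8, 8.7]
grip_width: 0.208
gripper_force: 40.1
```

```bash
python3 f.py;python3 lat.py
```

```text
t12.8 tcp [629.2 -90.   41.9] xang 83.83 F [-10.2  -9.8   8.7] T [-1.42  1.69  0.59] grip 0.208 40.1
tool F [-10.8  -9.1  -8.6] dist x,y to post(645.2,49.4) [140.3   0.9]
t12.8 tcp [629.2 -90.   41.9] xang 83.83 F [-10.2  -9.8   8.7] T [-1.42  1.69  0.59] grip 0.208 40.1
head 110 ((646.3987426757812, 48.89098358154297), (32.90645980834961, 32.03013610839844), 84.22966766357422)
-40 8 [-22.3  20.7] mid -0.8
-30 46 [-22.6  21.2] mid -0.7
-20 59 [-22.2  20.1] mid -1.0
-10 27 [-23.2  21.4] mid -0.9
0 14 [13.6 20.7] mid 17.1
10 16 [10.5 21.4] mid 16.0
xmax 754.7150428363835
```

Emit:
{"api": "play_rows", "payload": {
  "rows": [
    {"fingers": 0, "x": 0.002, "y": 0.27, "z": -0.05, "yaw": -1},
    {"fingers": 0, "x": 0.002, "y": 0.27, "z": -0.05, "yaw": -1},
    {"fingers": 0, "x": 0, "y": 0, "z": 0, "yaw": 0}
  ]
}}

```text
clock: 13.15
ee_pos: [0.635, -0.0905, 0.0419]
ee_rot: [-2.299, -2.138, 0.011]
ft_force: [-6.3, -9.9, 1.0]
grip_width: 0.21
gripper_force: 40.2
```

```bash
python3 f.py;python3 lat.py|grep -v " 1..$"; python3 w.py w4.png
```

```text
t13.2 tcp [635.  -90.5  41.9] xang 85.83 F [-6.3 -9.9  1. ] T [-1.54  0.96  0.76] grip 0.21 40.2
tool F [-10.3  -5.6  -0.9] dist x,y to post(645.2,49.4) [140.3  -0. ]
t13.2 tcp [635.  -90.5  41.9] xang 85.83 F [-6.3 -9.9  1. ] T [-1.54  0.96  0.76] grip 0.21 40.2
head 108 ((646.3991088867188, 49.50426483154297), (31.51266860961914, 31.28257179260254), 83.04202270507812)
-30 37 [-21.5  21.9] mid 0.2
-20 57 [-21.   20.8] mid -0.1
-10 22 [-23.2  22. ] mid -0.6
0 17 [11.8 21.6] mid 16.7
10 13 [-14.8  21.2] mid 3.2
xmax 858.4855005988387
t13.2 tcp [635.  -90.5  41.9] xang 85.82 F [-5.4 -9.9  2. ] T [-1.53  1.    0.77] grip 0.206 40.2
[ 0.64211395 -0.0168877   0.21208139]
rib 3695 z0.0684 [637.  -75.3] [44.3 36.4] 84.45
rib 803 z0.0683 [ 633.7 -120.5] [14.6 19.6] 85.9
fence 18091 z0.0359 [651.4 -31.8] [136.5  67. ] 87.35
fence 441 z0.0363 [ 634.3 -149. ] [28.7 23.6] 2.35
head 109 z0.0483 [638.1 -53.9] [ 1.6 19.3] 83.92
head 76 z0.0464 [643.9  32.5] [ 1.7 12.3] 86.14
```

View pics/w4.png

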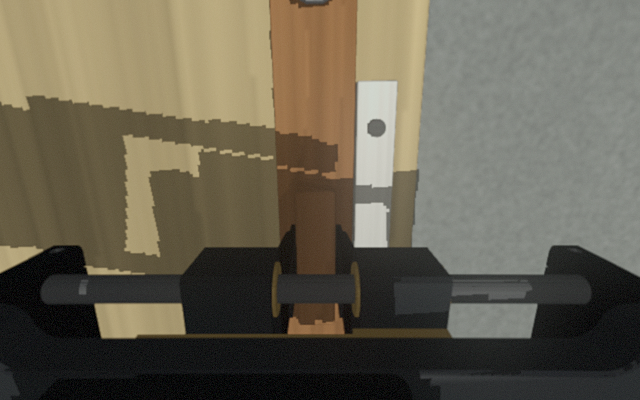

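The wrist view shows the batten, between columns 272 and 356, almost touching the fence's near end at (357,85). I'll compare the edge angles numerically.

```bash
cat > ang.py <<'E'
from h import *
p,M,s=pose(); c=cam("wrist"); P=cloud(c)*1000; z=P[...,2]
S=cv2.cvtColor(c["frame"],cv2.COLOR_RGB2HSV)[...,1]
b=(abs(z-36.4)<3)&(S>85); f=(abs(z-32.4)<2.5)&(S<60)
def fit(m,side,h,rows,u0,u1):
    uv=[]
    for v in rows:
        w=np.where(m[v,u0:u1])[0]
        if len(w)>15: uv.append((u0+(w[0]-.5 if side<0 else w[-1]+.5),v))
    q=onplane(c,uv,h/1000.)*1000
    vx,vy,x0,y0=cv2.fitLine(q[:,:2].astype(np.float32),cv2.DIST_HUBER,0,.01,.01).ravel()
    a=np.degrees(np.arctan2(vy,vx))%180; return len(q),round(a,2),lambda y:x0+(y-y0)*vx/vy
L=fit(b,-1,36,range(20,240),200,400); Rr=fit(b,1,36,range(20,240),200,400)
fl=fit(f,-1,32,range(90,165),330,440); fr=fit(f,1,32,range(90,240),330,440)
print("batten L",L[:2],"R",Rr[:2],"fence L",fl[:2],"R",fr[:2])
for y in (-60,-20,20): print(y,"batten L %.1f R %.1f  fence L %.1f R %.1f"%(L[2](y),Rr[2](y),fl[2](y),fr[2](y)))
E
python3 ang.py
```

```text
t13.2 tcp [635.  -90.5  41.9] xang 85.82 F [-5.5 -9.8  1.6] T [-1.56  0.98  0.67] grip 0.21 40.2
batten L (211, np.float32(86.34)) R (211, np.float32(86.13)) fence L (75, np.float32(86.56)) R (150, np.float32(86.58))
-60 batten L 615.4 R 659.1  fence L 660.6 R 682.8
-20 batten L 617.9 R 661.8  fence L 663.0 R 685.2
20 batten L 620.5 R 664.5  fence L 665.4 R 687.6
```

Emit:
{"api": "play_rows", "payload": {
  "rows": [
    {"fingers": 0, "x": 0, "y": 0.07, "z": 0, "yaw": -0.3},
    {"fingers": 0, "x": 0, "y": 0.06, "z": 0, "yaw": 0},
    {"fingers": 0, "x": 0, "y": 0, "z": 0, "yaw": 0}
  ]
}}

```text
clock: 13.6
ee_pos: [0.6357, -0.0906, 0.0419]
ee_rot: [-2.293, -2.143, 0.012]
ft_force: [-7.9, -9.8, 3.3]
grip_width: 0.209
gripper_force: 40.1
```

```bash
python3 f.py;python3 ang.py
```

```text
t13.6 tcp [635.7 -90.6  41.9] xang 86.11 F [-7.9 -9.8  3.3] T [-1.44  1.38  0.76] grip 0.209 40.1
tool F [-10.3  -7.2  -3.2] dist x,y to post(645.2,49.4) [140.3   0. ]
t13.6 tcp [635.7 -90.6  41.9] xang 86.11 F [-7.9 -9.8  3.3] T [-1.44  1.38  0.76] grip 0.209 40.1
batten L (211, np.float32(86.55)) R (211, np.float32(86.43)) fence L (75, np.float32(86.68)) R (150, np.float32(86.57))
-60 batten L 615.9 R 659.7  fence L 660.8 R 682.8
-20 batten L 618.3 R 662.2  fence L 663.1 R 685.2
20 batten L 620.7 R 664.7  fence L 665.4 R 687.6
```

Emit:
{"api": "play_rows", "payload": {
  "rows": [
    {"fingers": 0, "x": 0, "y": 0.05, "z": 0, "yaw": 0},
    {"fingers": 0, "x": 0, "y": 0.05, "z": 0, "yaw": 0},
    {"fingers": 0, "x": 0, "y": 0, "z": 0, "yaw": 0}
  ]
}}

```text
clock: 13.95
ee_pos: [0.6364, -0.0906, 0.0419]
ee_rot: [-2.292, -2.142, 0.013]
ft_force: [-8.6, -9.5, 4.4]
grip_width: 0.205
gripper_force: 40.2
```

```bash
python3 f.py;python3 ang.py
```

```text
t13.9 tcp [636.4 -90.6  41.9] xang 86.13 F [-8.6 -9.5  4.4] T [-1.49  1.55  0.78] grip 0.205 40.2
tool F [-10.1  -8.   -4.3] dist x,y to post(645.2,49.4) [140.3  -0.6]
t13.9 tcp [636.4 -90.6  41.9] xang 86.13 F [-8.6 -9.5  4.4] T [-1.49  1.55  0.78] grip 0.205 40.2
batten L (211, np.float32(86.67)) R (211, np.float32(86.45)) fence L (75, np.float32(86.89)) R (150, np.float32(86.54))
-60 batten L 616.5 R 660.2  fence L 661.1 R 682.8
-20 batten L 618.9 R 662.7  fence L 663.3 R 685.2
20 batten L 621.2 R 665.2  fence L 665.4 R 687.6
```

Emit:
{"api": "play_rows", "payload": {
  "rows": [
    {"fingers": 0, "x": 0, "y": 0.05, "z": 0, "yaw": 0},
    {"fingers": 0, "x": 0, "y": 0.04, "z": 0, "yaw": 0},
    {"fingers": 0, "x": 0, "y": 0, "z": 0, "yaw": 0}
  ]
}}

```text
clock: 14.3
ee_pos: [0.6366, -0.0906, 0.042]
ee_rot: [-2.291, -2.142, 0.015]
ft_force: [-10.8, -10.3, 6.5]
grip_width: 0.21
gripper_force: 40.2
```

```bash
python3 f.py;python3 ang.py
```

```text
t14.3 tcp [636.6 -90.6  42. ] xang 86.13 F [-10.8 -10.3   6.5] T [-1.46  1.99  0.79] grip 0.21 40.2
tool F [-11.  -10.2  -6.4] dist x,y to post(645.2,49.4) [140.3  -0.9]
t14.3 tcp [636.6 -90.6  42. ] xang 86.13 F [-10.8 -10.3   6.5] T [-1.46  1.99  0.79] grip 0.21 40.2
batten L (211, np.float32(86.68)) R (211, np.float32(86.44)) fence L (75, np.float32(86.86)) R (150, np.float32(86.59))
-60 batten L 616.7 R 660.3  fence L 661.2 R 682.8
-20 batten L 619.0 R 662.8  fence L 663.4 R 685.2
20 batten L 621.4 R 665.3  fence L 665.6 R 687.6
```

Emit:
{"api": "play_rows", "payload": {
  "rows": [
    {"fingers": 0, "x": -0.04, "y": 0.05, "z": -0.05, "yaw": 0},
    {"fingers": 0, "x": -0.04, "y": 0.05, "z": 0, "yaw": 0},
    {"fingers": 0, "x": 0, "y": 0.03, "z": 0, "yaw": 0},
    {"fingers": 0, "x": 0, "y": 0, "z": 0, "yaw": 0}
  ]
}}

```text
clock: 14.75
ee_pos: [0.6367, -0.0906, 0.042]
ee_rot: [-2.289, -2.139, 0.017]
ft_force: [-14.0, -7.5, 7.7]
grip_width: 0.208
gripper_force: 40.2
```

```bash
python3 f.py;python3 ang.py
```

```text
t14.8 tcp [636.7 -90.6  42. ] xang 86.13 F [-14.   -7.5   7.7] T [-1.06  2.48  0.72] grip 0.208 40.2
tool F [ -8.4 -13.6  -7.5] dist x,y to post(645.2,49.4) [140.3  -1. ]
t14.8 tcp [636.7 -90.6  42. ] xang 86.13 F [-14.   -7.5   7.7] T [-1.06  2.48  0.72] grip 0.208 40.2
batten L (211, np.float32(86.65)) R (211, np.float32(86.38)) fence L (75, np.float32(86.9)) R (150, np.float32(86.58))
-60 batten L 616.8 R 660.4  fence L 661.4 R 682.8
-20 batten L 619.2 R 662.9  fence L 663.5 R 685.2
20 batten L 621.5 R 665.5  fence L 665.7 R 687.6
```

Emit:
{"api": "play_rows", "payload": {
  "rows": [
    {"fingers": 0, "x": 0, "y": 0, "z": -0.03, "yaw": -0.4},
    {"fingers": 0, "x": 0, "y": 0, "z": -0.02, "yaw": 0},
    {"fingers": 0, "x": 0, "y": 0, "z": 0, "yaw": 0}
  ]
}}

```text
clock: 15.1
ee_pos: [0.6367, -0.0906, 0.0421]
ee_rot: [-2.283, -2.146, 0.016]
ft_force: [-11.7, -7.6, 5.0]
grip_width: 0.207
gripper_force: 40.0
```

```bash
python3 f.py;python3 ang.py
```

```text
t15.1 tcp [636.7 -90.6  42.1] xang 86.46 F [-11.7  -7.6   5. ] T [-1.13  2.18  0.41] grip 0.207 40.0
tool F [ -8.3 -11.3  -4.9] dist x,y to post(645.2,49.4) [140.3  -0.2]
t15.1 tcp [636.7 -90.6  42.1] xang 86.46 F [-11.7  -7.6   5. ] T [-1.13  2.18  0.41] grip 0.207 40.0
batten L (211, np.float32(86.62)) R (211, np.float32(86.39)) fence L (75, np.float32(86.48)) R (150, np.float32(86.6))
-60 batten L 616.8 R 660.4  fence L 661.1 R 682.8
-20 batten L 619.2 R 662.9  fence L 663.5 R 685.2
20 batten L 621.5 R 665.4  fence L 666.0 R 687.6
```

Emit:
{"api": "play_rows", "payload": {
  "rows": [
    {"fingers": 0, "x": 0, "y": 0.04, "z": 0, "yaw": -0.2},
    {"fingers": 0, "x": 0, "y": 0.04, "z": 0, "yaw": 0},
    {"fingers": 0, "x": 0, "y": 0, "z": 0, "yaw": 0},
    {"fingers": 0, "x": 0, "y": 0, "z": 0, "yaw": 0}
  ]
}}

```text
clock: 15.55
ee_pos: [0.6367, -0.0906, 0.0421]
ee_rot: [-2.279, -2.148, 0.018]
ft_force: [-15.0, -5.9, 7.2]
grip_width: 0.205
gripper_force: 40.0
```

```bash
python3 f.py
```

```text
t15.6 tcp [636.7 -90.6  42.1] xang 86.62 F [-15.   -5.9   7.2] T [-1.18  2.72  0.19] grip 0.205 40.0
tool F [ -6.8 -14.8  -7. ] dist x,y to post(645.2,49.4) [140.3   0.2]
```

Emit:
{"api": "play_rows", "payload": {
  "rows": [
    {"fingers": 0, "x": 0.03, "y": 0, "z": 0, "yaw": 0},
    {"fingers": 0, "x": 0, "y": 0, "z": 0, "yaw": 0},
    {"fingers": 0, "x": 0, "y": 0, "z": 0, "yaw": 0},
    {"fingers": 0, "x": 0, "y": 0, "z": 0, "yaw": 0},
    {"fingers": 0, "x": 0, "y": 0, "z": 0, "yaw": 0},
    {"fingers": 0, "x": 0, "y": 0, "z": 0, "yaw": 0},
    {"fingers": 0, "x": 0, "y": 0, "z": 0, "yaw": 0},
    {"fingers": 0, "x": 0, "y": 0, "z": 0, "yaw": 0},
    {"fingers": 0, "x": 0, "y": 0, "z": 0, "yaw": 0},
    {"fingers": 0, "x": 0, "y": 0, "z": 0, "yaw": 0},
    {"fingers": 0, "x": 0, "y": 0, "z": 0, "yaw": 0},
    {"fingers": 0, "x": 0, "y": 0, "z": 0, "yaw": 0},
    {"fingers": 0, "x": 0, "y": 0, "z": 0, "yaw": 0},
    {"fingers": 0, "x": 0, "y": 0, "z": 0, "yaw": 0},
    {"fingers": 0, "x": 0, "y": 0, "z": 0, "yaw": 0},
    {"fingers": 0, "x": 0, "y": 0, "z": 0, "yaw": 0}
  ]
}}

```text
clock: 17.15
ee_pos: [0.6367, -0.0906, 0.0421]
ee_rot: [-2.279, -2.148, 0.018]
ft_force: [-14.8, -7.8, 7.6]
grip_width: 0.209
gripper_force: 40.0
```

```bash
python3 f.py; python3 ang.py
```

```text
t17.1 tcp [636.7 -90.6  42.1] xang 86.62 F [-14.8  -7.8   7.6] T [-1.3   2.69  0.18] grip 0.209 40.0
tool F [ -8.7 -14.4  -7.4] dist x,y to post(645.2,49.4) [140.3   0.2]
t17.1 tcp [636.7 -90.6  42.1] xang 86.62 F [-14.8  -7.8   7.6] T [-1.3   2.69  0.18] grip 0.209 40.0
batten L (211, np.float32(86.62)) R (211, np.float32(86.38)) fence L (75, np.float32(86.69)) R (150, np.float32(86.6))
-60 batten L 616.8 R 660.4  fence L 661.2 R 682.8
-20 batten L 619.2 R 662.9  fence L 663.6 R 685.2
20 batten L 621.5 R 665.4  fence L 665.9 R 687.6
```

Emit:
{"api": "play_rows", "payload": {
  "rows": [
    {"fingers": 0, "x": -0.05, "y": -0.1, "z": -0.05, "yaw": 0},
    {"fingers": 0, "x": 0, "y": -0.08, "z": -0.05, "yaw": 0},
    {"fingers": 0, "x": 0, "y": 0, "z": 0, "yaw": 0},
    {"fingers": 0.5, "x": 0, "y": 0, "z": 0, "yaw": 0},
    {"fingers": 0.5, "x": 0, "y": 0, "z": 0, "yaw": 0},
    {"fingers": 0.5, "x": 0, "y": 0, "z": 0, "yaw": 0},
    {"fingers": 0.5, "x": 0, "y": 0, "z": 0, "yaw": 0}
  ]
}}

```text
clock: 17.9
ee_pos: [0.6415, -0.0894, 0.0459]
ee_rot: [2.287, 2.154, 0.002]
ft_force: [-0.6, 0.2, -0.4]
grip_width: 0.471
gripper_force: 0.0
```

```bash
python3 f.py; python3 ang.py
```

```text
t17.9 tcp [641.5 -89.4  45.9] xang 86.57 F [-0.6  0.2 -0.4] T [-0.01 -0.07 -0.04] grip 0.471 0.0
tool F [ 0.1 -0.6  0.4] dist x,y to post(645.2,49.4) [138.8  -4.6]
t17.9 tcp [641.5 -89.4  45.9] xang 86.57 F [-0.6  0.2 -0.4] T [-0.01 -0.07 -0.04] grip 0.471 0.0
batten L (220, np.float32(86.68)) R (220, np.float32(86.44)) fence L (75, np.float32(86.84)) R (148, np.float32(86.66))
-60 batten L 616.8 R 660.3  fence L 661.1 R 682.8
-20 batten L 619.1 R 662.8  fence L 663.3 R 685.2
20 batten L 621.4 R 665.3  fence L 665.5 R 687.5
```

Emit:
{"api": "play_rows", "payload": {
  "rows": [
    {"fingers": 0.5, "x": 0, "y": -0.4, "z": 0, "yaw": 0},
    {"fingers": 0.5, "x": 0, "y": 0, "z": -1.5, "yaw": 0},
    {"fingers": 0.5, "x": 0, "y": 0, "z": -2.5, "yaw": 0},
    {"fingers": 0.5, "x": 0, "y": 0, "z": -3, "yaw": 0},
    {"fingers": 0.5, "x": 0, "y": 0, "z": -3, "yaw": 0},
    {"fingers": 0.5, "x": 0, "y": 0, "z": -3, "yaw": 0},
    {"fingers": 0.5, "x": 0, "y": 0, "z": -3, "yaw": 0},
    {"fingers": 0.5, "x": -1, "y": 0, "z": 0, "yaw": 0},
    {"fingers": 0.5, "x": 0, "y": 0, "z": 0, "yaw": 0},
    {"fingers": 0.5, "x": 0, "y": 0, "z": 0, "yaw": 0}
  ]
}}

```text
clock: 18.95
ee_pos: [0.6356, -0.0998, 0.2044]
ee_rot: [-2.286, -2.152, 0.002]
ft_force: [-0.6, 0.3, -0.6]
grip_width: 0.5
gripper_force: 0.0
```

```bash
python3 w.py w5.png; python3 lat.py
```

```text
t18.9 tcp [635.6 -99.8 204.4] xang 86.52 F [-0.6  0.3 -0.6] T [-0.03 -0.09 -0.05] grip 0.5 0.0
[ 0.64104267 -0.0267699   0.37495564]
rib 1436 z0.0682 [636.7 -90.5] [73.9 19.8] 86.11
fence 8778 z0.0357 [651.3 -59.6] [273.3  65.7] 88.11
fence 209 z0.0326 [ 881.9 -304.1] [35.9 14.5] 40.11
head 1039 z0.0484 [644.8  48.5] [32.8 33.7] 11.17
head 39 z0.0449 [ 885.2 -306.9] [11.2  7.7] 77.75
t19.0 tcp [635.4 -99.6 203.9] xang 86.53 F [ 0.  -0.1 -0.3] T [-0.08 -0.12  0.02] grip 0.496 0.0
head 111 ((646.0217895507812, 49.2637825012207), (32.712833404541016, 30.254899978637695), 82.05023956298828)
-120 24 [ 9.4 23.1] mid 16.3
-110 22 [ 9.  21.2] mid 15.1
-100 26 [ 2.5 21.3] mid 11.9
-90 52 [-19.1  21.8] mid 1.4
-80 56 [-19.6  21.1] mid 0.8
-70 59 [-20.4  18.8] mid -0.8
-60 60 [-19.9  21.4] mid 0.7
-50 60 [-20.2  21.3] mid 0.6
-40 60 [-20.6  23.1] mid 1.3
-30 59 [-20.  22.] mid 1.0
-20 55 [-22.1  22.9] mid 0.4
-10 18 [-22.3  22.6] mid 0.1
0 13 [12.4 22.8] mid 17.6
10 19 [12.6 22.9] mid 17.8
xmax 840.6172921911846
```

View pics/w5.png

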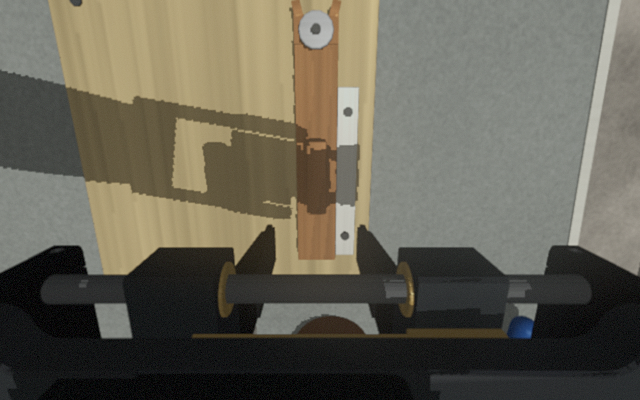

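The wrist view shows the batten flush along the fence (columns 295–338 against 338–358). The fork is home around the post head at (316,29), and the gripper is clear. The rib-to-post distance measures 139 mm against an expected 140 mm.

```bash
python3 -c "
from station import manip
print(manip.hand_in())"
```

```text
the job is handed in; nothing more can be done
None
```

The job is handed in at about 19 s: the fork was seated on the post at about 25° of slant, swung flush to the fence, held there about 1.6 s, then released, and the batten stayed in line. The tool pressed with about 14–15 N; I estimate 10–15 N reached the fence, because friction kept me from measuring it directly.

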